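# Fetch the dropped screw carton from under the shelf with the reacher

## Robot

A 6-joint arm with a two-finger parallel gripper is mounted at the origin on the work surface. World frame = base frame: x ahead of the robot, y to its left, z up, the work surface at z = 0. Lengths are in mm, angles in rad, forces in N, time in s.
With the tool pointing down it reaches from about 325 to 875 mm from the base axis. Payload 4.4 kg.
Tool frame: the origin (TCP) lies on the centre line of the jaws, within the pads' length; the fingertips stand ahead of it and the grasp point (between the pads) lies 6 mm ahead of it (ctrl.tcp_to_tips is the z of the fingertips in the tool frame, in mm); z points along the fingers, y is the direction in which the jaws open and shut (so a half turn about z gives the same grasp; the last joint's range is limited). The gripper opens to 85 mm and grips with 20 to 120 N. Pads are 22 mm wide; open, the fingers measure 114 mm over their backs; the gripper's body (76 mm by 85 mm) begins 54 mm behind the grasp point. The pads swing forward as they close: fully open they stand 13 mm farther back than shut.
Start: joints at [-1.496, 0.207, 1.542, -0, 1.393, -0.15], TCP at [128.161, -560.537, 234.782] pointing down, gripper open.
Joint ranges: [-2.73, 2.73], [-0.86, 2.22], [0.23, 2.46], [-1.11, 4.25], [0.08, 2.63], [-2.82, 2.82]. Speed limits (rad/s): [2.79, 2.79, 3.14, 3.14, 3.14, 3.14].

## Interface

Orientations are given as a 3x3 rotation matrix whose columns are the frame's x, y, z axes.
In Python, from plant import ctrl, sensors, optics gives the robot as it stands. Calls block until the motion is done:
- ctrl.move_ptp(position, orientation): joint-space move of the TCP to a pose.
- ctrl.move_l(position, rot=None, vel=150, threshold=None): straight line of the TCP; rot=None keeps the orientation; vel is the mean speed in mm/s. With threshold (N) it stops when the force on the tool has changed by that much, and returns True; else False.
- ctrl.set_joints(angles): joint-space move.
- ctrl.gripper_to(opening, force=None): finger opening in mm; force is the grip in N (None keeps the last); returns when the fingers have stopped.
- ctrl.hold(seconds).
- ctrl.solve_ik(position, orientation): joint angles nearest the present ones, or None.
- sensors.read_state(): the state.
- optics.grab_frame(name): name is "side" or "top" or "wrist"; returns (picture, depth): 480x640x3 uint8, red, green, blue; 480x640 float32, mm along the optical axis (not along the pixel's ray), 0 where there is no reading.
- optics.camera_params(name): a dict with "mtx" (3x3 intrinsics, pixels), "R" (3x3) and "t" (3): a world point X has camera coordinates R X + t; the wrist camera has in their place "T_tool_cam" (4x4, takes a point from camera to tool coordinates, whose origin is the TCP and whose axes are the flange's). Camera axes: x right, y down, z forward; pixel columns grow to the right and rows downward; lengths in mm; the calibration is good to about 2 mm. The wrist camera is an equidistant fisheye: a pixel r from the principal point sees the ray r / f radians off the axis. A picture is of the moment at which its call begins: read the wrist's pose just before it. camera_params takes no time and is no camera call.
A pose or a line that the arm cannot do raises ctrl.MotionError and nothing moves.
- ctrl.finish_job(): hands the job in, once; it reports no verdict.
The state is a dict: "t": time; "q": joint angles; "qvel": joint speeds; "tau": joint torques, N m; "eef_pos": TCP position; "eef_rot": TCP orientation; "force": force on the tool from outside, world axes, zero at the start; "wrist_torque": the same for the moment, N m; "grip_width": finger opening in mm.
Only numpy, scipy, OpenCV 4.12 (cv2) and the standard library are available. Lean on these libraries where they do the work, as an engineer would, in place of code of your own. Each camera call takes 0.05 s, during which the arm holds its last target. There are 200 camera calls.

## Task

A small screw carton has slipped under the low fastener shelf, beside a round tin. Take the reacher by its grip, run its jaws under the shelf over the carton's near end, squeeze the trigger so that both jaws close on the carton while it is still under there, and draw it out in the jaws until all of it is in front of the shelf with a couple of centimetres to spare. Then let it go lying flat on the counter and leave the reacher standing on its foot with its trigger released; only the reacher may touch the carton, which must not be tipped over, and the tin stays where it is.

Things in the scene. Friction and masses are not known exactly. Their poses are not given: they have to be found in the camera images.
- shelf: Low grey shelf, fixed, 380 mm wide, 240 deep. Origin: on the counter under the middle of its front edge; +x runs in under the shelf, y along the edge, z up. Deck of thin bars: underside 75 mm above the counter, top 91 mm; bins on its rear half reach 150 mm. A 20 mm square post in each corner (y = +-180 mm); the gap is otherwise open on all sides.
- reacher_grip (a point): Where to grasp the reacher, 74 mm above its foot, midway between fixed strap (behind) and trigger (ahead): upright bars 22 to 24 mm wide, clear from 42 to 104 mm up. +x: along the shaft to the jaws; z up. Fingers come from above and close along x, one behind the strap, one ahead of the trigger; over both 56 mm (28 mm each way), 40 mm fully squeezed.
- reacher_foot (a point): Centre of the underside of the reacher's flat foot (100 x 70 x 10 mm), straight below the grip; same axes. The loose reacher weighs 0.47 kg, its centre of mass some 40 mm ahead of the grip; a small skid 154 mm ahead also stands on the counter. The shaft is 18 mm thick, 15 to 33 mm up; the jaw head's front is 168 mm ahead of the grip.
- reacher_pads (a point): Midway between the two upright rubber jaw pads, 229 mm ahead of the grip, 26 mm above the counter. Pads 30 mm long (tips 245 mm ahead of the grip), 11 to 41 mm up. Open, their inner faces are 75 mm apart at the rear, 90 mm at the tips, the jaws 115 mm wide over all; parallel at a 40 mm gap; about 20 mm apart when fully squeezed.
- trigger (a joint): Trigger squeeze, 0 (released, jaws open) to 0.016 m (full); about 0.011 with the jaws on a 40 mm wide thing. Sprung: starts to move at 10 N, 15 N at full travel, so a squeeze under 8 N carries the reacher with open jaws; 30 to 40 N holds with about 5 N per jaw. Fingers closing evenly also push the reacher some 6 mm forward. Springs back when let go.
- jaw_left: The jaw on the reacher's +y side. Origin at its pivot, 160 mm ahead of the grip, 18 mm to the side and 26 mm above the counter.
- jaw_right: The jaw on the reacher's -y side, mirrored.
- carton: Closed cardboard carton of screws, 80 mm (x) x 40 mm (y) x 45 mm high, about 0.2 kg, lying loose under the shelf with its length roughly along the shelf's depth. Origin at its centre, 22.5 mm above the counter.
- tin: Round closed steel tin, 54 mm across, 50 mm high, standing loose under the shelf about 120 mm to one side of the carton (either side). Origin at the centre of its underside.
Not all that is in view belongs to the job. Leave any red, turquoise or yellow look-alike of the carton alone.

How it is judged (in metres and radians):
On the way, in this order (a step that is already met when the one before it is completed fails the run):
1. both jaws of the reacher bear on the carton (over 0.5 N each) while its centre is still at least 30 mm in under the shelf (contact force between each of jaw_left, jaw_right and carton above 0.5 N and x of carton in the frame of shelf above 0.03 m), for 0.2 s.
2. the carton, still between both jaws (over 0.3 N each), is wholly in front of the shelf: its centre at least 60 mm out from the front edge (contact force between each of jaw_left, jaw_right and carton above 0.3 N and x of carton in the frame of shelf below -0.06 m), for 0.1 s.
At the end, for the whole second after the job is handed in: The carton rests flat on the counter (tilt under 0.15 rad) with its centre at least 60 mm out in front of the shelf's front edge; the reacher stands upright on its foot on the counter (tilt under 0.15 rad) with its trigger released (under 4 mm); the tin is within 25 mm of where it stood (x of carton in the frame of shelf below -0.06 m and height (world z) of carton between 0.015 and 0.03 m and angle between each of carton, reacher_grip's own z axis and vertical below 0.15 rad and linear speed of carton below 0.02 m/s and value of joint trigger below 0.004 m and height (world z) of reacher_grip between 0.065 and 0.085 m and distance of tin from where it was at the start of the episode below 0.025 m); the robot touches nothing.
It fails at once if the gripper's fingers press on the carton (over 1 N) (contact force between the fingers and carton above 1 N).
It fails at once if the carton is tipped by more than 0.6 rad (angle between carton's own z axis and vertical above 0.6 rad).
It fails at once if the tin is shifted by more than 25 mm (distance of tin from where it was at the start of the episode above 0.025 m).
It also fails if it takes over 48 s, if anything falls off the work surface, if the arm or the gripper's body presses on something with over 40 N, if the wrist force passes 120 N, or if a joint passes its speed limit or range.

## Working session

There is one attempt and no reset: what is moved stays moved. The work goes in short steps, each a Python script; the robot and the scene stay as the last script left them, time stands still between calls to the robot, and variables do not carry over. Pictures are saved under pics/ and viewed, about 8 in all and at most 12, crops included, and the job is handed in when it is done.

```bash
ls; mkdir -p pics
python3 - <<'E'
from plant import ctrl, sensors, optics
import cv2,numpy as np
for n in("top","side"):
    im,d=optics.grab_frame(n); cv2.imwrite(f"pics/{n}0.png",im[:,:,::-1]); np.save(f"pics/{n}0d.npy",d)
    p=optics.camera_params(n); print(n,p)
print(optics.camera_params("wrist")); print(ctrl.tcp_to_tips, sensors.read_state()["t"])
E
```

```text
pics
top {'mtx': array([[467.10460678,   0.        , 326.34100632],
       [  0.        , 467.10460678, 245.97038992],
       [  0.        ,   0.        ,   1.        ]]), 'R': array([[ 0.01305952, -0.99986004,  0.01045677],
       [-0.98900066, -0.01445716, -0.14720287],
       [ 0.14733344, -0.00841935, -0.98905105]]), 't': array([-62.09118338, 454.97310074, 956.18995174])}
side {'mtx': array([[462.70363344,   0.        , 318.55357277],
       [  0.        , 462.70363344, 244.97069358],
       [  0.        ,   0.        ,   1.        ]]), 'R': array([[-0.99945636, -0.03003068, -0.01360675],
       [-0.01028565,  0.67612174, -0.73671812],
       [ 0.03132397, -0.73617766, -0.67606306]]), 't': array([432.04016251,  95.87542053, 852.40649404])}
{'mtx': array([[371.64829954,   0.        , 319.84102263],
       [  0.        , 371.64829954, 237.32699791],
       [  0.        ,   0.        ,   1.        ]]), 'T_tool_cam': array([[ 1.93973122e-04, -9.48306907e-01, -3.17354649e-01,
         8.07824382e+01],
       [ 9.99999501e-01,  4.94875913e-04, -8.67550614e-04,
        -2.59527451e-01],
       [ 9.79755411e-04, -3.17354323e-01,  9.48306530e-01,
        -1.39281230e+02],
       [ 0.00000000e+00,  0.00000000e+00,  0.00000000e+00,
         1.00000000e+00]])}
25.0 0.1
```

View pics/top0.png

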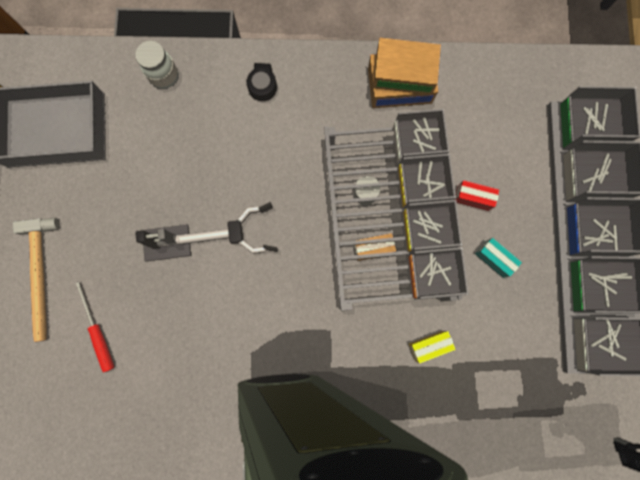

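View pics/side0.png

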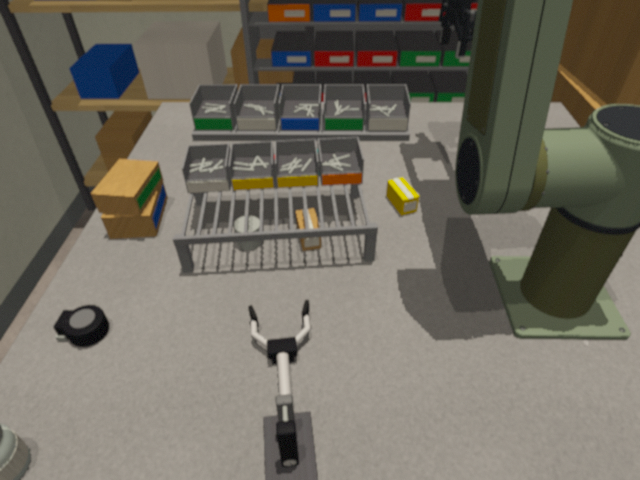

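The top view shows the reacher (grip about (150,238), pads (268,207)/(275,249)) and the shelf with its front edge from (327,130) to (345,306). Under it are the tin at (368,188) and an orange-brown carton at (376,245). Outside it are the red (479,194), turquoise (500,257) and yellow (433,347) look-alikes. The one meant is the cardboard-coloured one under the shelf. I'll enlarge to confirm and get 3D points.

```bash
cat > h.py <<'E'
import numpy as np,cv2
from plant import ctrl, sensors, optics
def cam(n): 
    p=optics.camera_params(n); return p["mtx"],p["R"],p["t"]
def pts(n,d):
    K,R,t=cam(n); v,u=np.mgrid[0:480,0:640]
    c=np.stack([(u-K[0,2])/K[0,0]*d,(v-K[1,2])/K[1,1]*d,d],-1)
    return (c-t)@R      # R^T (c-t)
def onplane(n,uv,z):
    K,R,t=cam(n); uv=np.atleast_2d(np.asarray(uv,float))
    r=np.c_[(uv-K[:2,2])/[K[0,0],K[1,1]],np.ones(len(uv))]@R; o=-R.T@t
    return o+r*((z-o[2])/r[:,2])[:,None]
E
python3 - <<'E'
from h import *
for n,box in(("top",(320,100,150,220)),("side",(170,170,210,110))):
    im=cv2.imread(f"pics/{n}0.png"); d=np.load(f"pics/{n}0d.npy"); P=pts(n,d)
    hsv=cv2.cvtColor(im,cv2.COLOR_BGR2HSV)
    m=cv2.inRange(hsv,(5,80,90),(22,255,255)).astype(bool)
    x,y,w,h=box; b=np.zeros_like(m); b[y:y+h,x:x+w]=1
    z=P[...,2]; c=m&b&(d>0)&(z>25)&(z<58)
    q=P[c]; print(n,"carton",c.sum(),np.percentile(q,[2,25,50,75,98],axis=0).round(0).tolist())
    t=b&(z>42)&(z<58)&~m&(d>0); q=P[t]; print("tin-ish",t.sum(),np.percentile(q,[2,50,98],axis=0).round(0).tolist())
    s=b&(z>84)&(z<98)&(d>0); q=P[s]; print("deck",s.sum(),np.percentile(q,[1,50,99],axis=0).round(0).tolist())
im=cv2.imread("pics/top0.png"); s=cv2.imread("pics/side0.png")
a=cv2.resize(im[120:310,315:475],None,fx=2.6,fy=2.6,interpolation=2)
b=cv2.resize(im[190:270,130:290],(384,192),interpolation=2); c=cv2.resize(s[200:280,170:380],(384,146),interpolation=2); e=cv2.resize(s[295:480,235:335],None,fx=.8,fy=.8)
o=np.zeros((500,800,3),np.uint8); o[:a.shape[0],:a.shape[1]]=a; o[:192,416:]=b; o[192:338,416:]=c; o[338:338+e.shape[0],416:416+e.shape[1]]=e
cv2.imwrite("pics/c1.png",o)
# reacher
d=np.load("pics/top0d.npy"); P=pts("top",d); hsv=cv2.cvtColor(im,cv2.COLOR_BGR2HSV)
z=P[...,2]; R=z[190:270,130:290]; 
print("counter z",np.median(z[300:380,150:230]))
for lo,hi in((5,14),(24,60),(60,140)):
    m=(R>lo)&(R<hi); q=P[190:270,130:290][m]; print(lo,m.sum(),q.mean(0).round(1),q.min(0).round(0),q.max(0).round(0))
E
```

```text
top carton 304 [[440.0, -351.0, 35.0], [446.0, -188.0, 43.0], [454.0, -171.0, 45.0], [475.0, -147.0, 46.0], [589.0, -121.0, 49.0]]
tin-ish 768 [[445.0, -358.0, 43.0], [570.0, -151.0, 47.0], [606.0, -115.0, 53.0]]
deck 3882 [[331.0, -302.0, 84.0], [516.0, -127.0, 89.0], [697.0, -52.0, 96.0]]
side carton 279 [[435.0, -200.0, 27.0], [447.0, -182.0, 45.0], [466.0, -167.0, 46.0], [475.0, -149.0, 47.0], [485.0, -117.0, 48.0]]
tin-ish 532 [[327.0, -184.0, 43.0], [575.0, -134.0, 51.0], [699.0, -50.0, 57.0]]
deck 3684 [[332.0, -228.0, 84.0], [524.0, -110.0, 91.0], [699.0, -50.0, 97.0]]
counter z -0.27951714111710757
5 880 [458.  284.8   9.3] [413.  53.   5.] [581. 358.  14.]
24 1274 [480.3 169.4  33.8] [443.  49.  24.] [550. 316.  60.]
60 400 [461.7 290.7  93.9] [448. 264.  60.] [478. 322. 111.]
```

View pics/c1.png

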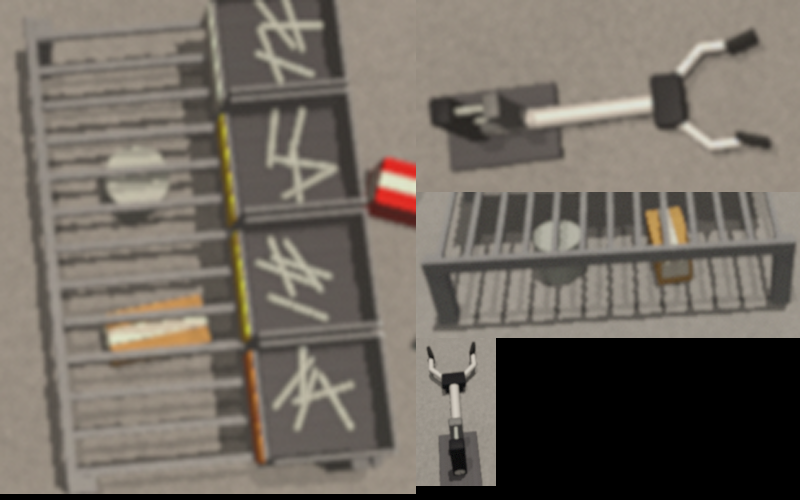

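The enlarged crop confirms it: the carton under the shelf is cardboard-brown with a white stripe, about (355–396, 233–259) in the top view, and the tin is at (368,188). Next I'll measure precisely.

```bash
cat > meas.py <<'E'
from h import *
def shelf(n,d):
    P=pts(n,d); z=P[...,2]; b=np.zeros(z.shape,bool)
    if n=="top": b[100:315,315:480]=1
    else: b[150:285,170:390]=1
    q=P[b&(d>0)&(z>86)&(z<95)]; X=[];Y=[]
    for x in np.arange(345,690,6):
        s=q[(abs(q[:,0]-x)<3)]
        if len(s)>3: X.append(x);Y.append(np.percentile(s[:,1],98))
    X,Y=np.array(X),np.array(Y); k=np.polyfit(X,Y,1); 
    for _ in range(3):
        r=Y-np.polyval(k,X); g=abs(r)<4; k=np.polyfit(X[g],Y[g],1)
    return k,g.sum(),q[:,0].min(),q[:,0].max()
def carton(n,im,box,plane=45):
    hsv=cv2.cvtColor(im,cv2.COLOR_BGR2HSV); x,y,w,h=box
    m=cv2.inRange(hsv,(5,80,90),(24,255,255)); b=np.zeros_like(m); b[y:y+h,x:x+w]=255; m&=b
    m=cv2.morphologyEx(m,cv2.MORPH_OPEN,np.ones((2,2),np.uint8))
    v,u=np.nonzero(m); p=onplane(n,np.c_[u,v],plane)[:,:2]
    return cv2.minAreaRect(p.astype(np.float32)),len(p)
E
python3 - <<'E'
from meas import *
for n,box in(("top",(345,225,58,40)),("side",(290,200,40,60))):
    im=cv2.imread(f"pics/{n}0.png"); d=np.load(f"pics/{n}0d.npy"); P=pts(n,d); z=P[...,2]
    print(n,"shelf",shelf(n,d)); print("carton",carton(n,im,box))
    # tin top disc
    t=(z>47)&(z<56)&(d>0)&(abs(P[...,0]-573)<40)&(abs(P[...,1]+150)<50); q=P[t][:,:2]
    (c,r)=cv2.minEnclosingCircle(q.astype(np.float32)); print("tin",t.sum(),np.round(c),r)
im=cv2.imread("pics/top0.png"); d=np.load("pics/top0d.npy"); P=pts("top",d); z=P[...,2]
hsv=cv2.cvtColor(im,cv2.COLOR_BGR2HSV); x0=slice(190,270),slice(130,290)
w=np.zeros(z.shape,bool); w[x0]=((hsv[...,1]<60)&(hsv[...,2]>150))[x0]
sh=w.copy(); sh[:, :176]=0; sh[:,229:]=0
v,u=np.nonzero(sh); p=onplane("top",np.c_[u,v],29)[:,:2].astype(np.float32); print("shaft",len(p),cv2.fitLine(p,cv2.DIST_HUBER,0,.01,.01).ravel(),p.min(0),p.max(0))
# tall points
m=np.zeros(z.shape,bool); m[x0]=(z>60)[x0]; q=P[m]
for lo in range(60,120,8):
    s=q[(q[:,2]>=lo)&(q[:,2]<lo+8)]; 
    if len(s): print(lo,len(s),s.mean(0).round(0),s[:,1].min().round(),s[:,1].max().round())
# foot
K,Rr,t=cam("top"); f=(z>5)&(z<14)&(d>0)&(hsv[...,2]<90); f[:, :135]=0;f[:,195:]=0;f[:220]=0;f[265:]=0
print("foot",cv2.minAreaRect(P[f][:,:2].astype(np.float32)))
dk=np.zeros(z.shape,bool); dk[x0]=(hsv[...,2]<60)[x0]
h=dk.copy(); h[:,:226]=0;h[:,246:]=0;v,u=np.nonzero(h);p=onplane("top",np.c_[u,v],36)[:,:2];print("head",p.mean(0),p.min(0),p.max(0))
for r in((198,218),(240,255)):
    h=dk.copy(); h[:,:256]=0; h[:r[0]]=0;h[r[1]:]=0; v,u=np.nonzero(h);p=onplane("top",np.c_[u,v],41)[:,:2];print("pad",len(p),p.mean(0),p.min(0),p.max(0))
E
```

```text
top shelf (array([ 1.02359945e-01, -1.19455597e+02]), np.int64(58), np.float64(322.998004332934), np.float64(701.1421679959996))
carton (((454.5392761230469, -159.90325927734375), (43.3522834777832, 82.57614135742188), 15.26913833618164), 332)
tin 340 [ 581. -141.] 26.824922561645508
side shelf (array([ 1.03985950e-01, -1.19650424e+02]), np.int64(58), np.float64(324.1875640011167), np.float64(707.6815978820892))
carton (((454.0009460449219, -135.82516479492188), (44.444984436035156, 130.73226928710938), 10.249563217163086), 390)
tin 295 [ 584. -143.] 27.848678588867188
shaft 2724 [9.8589516e-01 1.6736411e-01 4.8243939e+02 1.9635582e+02] [402.82312 151.06013] [575.89014 270.763  ]
60 32 [460. 284.  63.] 264.0 315.0
68 32 [460. 286.  72.] 264.0 316.0
76 36 [460. 285.  80.] 264.0 313.0
84 30 [461. 289.  88.] 264.0 315.0
92 78 [462. 287.  96.] 264.0 314.0
100 163 [463. 293. 104.] 265.0 322.0
108 29 [461. 310. 109.] 303.0 318.0
foot ((460.8177490234375, 289.64715576171875), (62.938316345214844, 96.50853729248047), 8.444808006286621)
head [482.24231197 134.46064912] [461.05926823 122.97612024] [504.26513708 151.84470837]
pad 50 [534.99456468  75.07744336] [527.84760592  63.14809078] [543.35100358  86.37623637]
pad 25 [448.13511101  60.94747723] [444.58649097  49.84714056] [452.79799191  73.1842927 ]
```

Run:
```python
from meas import *
Q=[]
for n in("top","side"):
    im=cv2.imread(f"pics/{n}0.png"); d=np.load(f"pics/{n}0d.npy"); P=pts(n,d); z=P[...,2]
    m=(d>0)&(z>41)&(z<50)&(abs(P[...,0]-455)<45)&(abs(P[...,1]+160)<65); q=P[m]; q=q[(q[:,1]<-100)]
    c=im[m][(P[m][:,1]<-100)]; col=(c.max(1).astype(int)>110); q=q[col]
    print(n,len(q),cv2.minAreaRect(q[:,:2].astype(np.float32)),np.median(q,0)); Q.append(q)
q=np.vstack(Q); print("both",cv2.minAreaRect(q[:,:2].astype(np.float32)))
for n in("top","side"):
    im=cv2.imread(f"pics/{n}0.png"); d=np.load(f"pics/{n}0d.npy"); P=pts(n,d); z=P[...,2]
    ax=np.array([.144,-.9896]); rel=P[...,:2]-[461,292]; a=rel@ax; l=rel@np.array([.9896,.144])
    m=(d>0)&(z>25)&(z<38)&(a>50)&(a<140)&(abs(l)<20)
    q=P[m][:,:2].astype(np.float32); f=cv2.fitLine(q,cv2.DIST_HUBER,0,.01,.01).ravel(); print(n,"shaft",len(q),f,"x at y=292:",f[2]+(292-f[3])*f[0]/f[1])
    m=(d>0)&(z>25)&(z<48)&(a>100)&(a<260)&(abs(l)<70); print("a range",np.percentile(a[m],[1,99.5]))
    for lo in(20,60,80,96):
        m=(d>0)&(z>lo)&(z<lo+(20 if lo<96 else 30))&(abs(a)<60)&(abs(l)<20); print(lo,m.sum(),np.percentile(a[m],[1,99]).round(0) if m.sum() else "",np.percentile(l[m],[2,50,98]).round(0) if m.sum() else "")
    m=(d>0)&(z>25)&(z<48)&(a>215)&(a<260)&(abs(l)<70)
    for s in(1,-1): print("pad",l[m&(s*l>0)].mean().round(1),a[m&(s*l>0)].mean().round(1),a[m&(s*l>0)].max().round(1))
```

```text
top 510 ((457.48504638671875, -158.5266876220703), (39.93616485595703, 80.43234252929688), 12.79838752746582) [ 455.56135737 -161.03433072   44.92462612]
side 316 ((460.8142395019531, -166.73236083984375), (39.93559265136719, 69.46319580078125), 12.753181457519531) [ 457.45280338 -166.03876958   46.5257009 ]
both ((458.59814453125, -159.95303344726562), (41.30819320678711, 83.68409729003906), 12.659582138061523)
top shaft 339 [ 1.4090975e-01 -9.9002242e-01  4.7606476e+02  1.9801721e+02] x at y=292: 462.6882
a range [102.54454496 238.39898431]
20 219 [-21.  60.] [-9. -2. 11.]
60 79 [-25.  28.] [-9. -3. 13.]
80 129 [-23.  28.] [-9.  0. 13.]
96 243 [-27.  28.] [-9.  2. 13.]
pad 47.5 226.9 238.6
pad -43.6 227.8 239.3
side shaft 480 [ 1.4904000e-01 -9.8883116e-01  4.7964682e+02  1.9028351e+02] x at y=292: 464.31577
a range [102.19684162 237.7502009 ]
20 116 [-28. -24.] [-8.  3. 15.]
60 221 [-28.  18.] [-8.  3. 15.]
80 300 [-28.  17.] [-8.  4. 15.]
96 612 [-28.  27.] [-7.  4. 15.]
pad 50.6 226.4 240.4
pad -42.1 226.4 239.6
```

```bash
cat >> h.py <<'E'
C=np.array([457.5,-158.5]); TH=np.radians(12.8); c=np.array([np.sin(TH),-np.cos(TH)])
G0=np.array([463.3,292.5]); T0=np.radians(8.3)
def rot(th,s=1):
    y=s*np.array([np.sin(th),-np.cos(th),0]); z=np.array([0,0,-1.]); return np.c_[np.cross(y,z),y,z]
def st(): 
    s=sensors.read_state(); print("t",round(s["t"],2),"p",s["eef_pos"].round(1),"F",np.round(s["force"],1),"w",round(s["grip_width"],2)); return s
S=+1
E
python3 - <<'E'
from h import *
st(); print(sensors.read_state()["eef_rot"].round(2))
for s in(1,-1):
    for g,th in((G0,T0),(C-385*c,TH),(C-255*c,TH)):
        print(s,ctrl.solve_ik([*g,80],rot(th,s)))
E
```

```text
t 0.1 p [ 128.1 -559.9  233.7] F [ 0.9 -0.5  0.5] w 85.34
[[ 0.97  0.22 -0.  ]
 [ 0.22 -0.97  0.  ]
 [ 0.   -0.   -1.  ]]
1 [ 4.05163672e-01  3.28426115e-01  1.73927053e+00 -4.44089210e-16
  1.07389601e+00  1.83109767e+00]
1 [ 3.26251748e-01  1.02756448e-01  2.02187647e+00 -4.44089210e-16
  1.01695973e+00  1.67364593e+00]
1 [ 9.87208342e-03  6.12888738e-02  2.06746914e+00 -4.44089210e-16
  1.01283464e+00  1.35726627e+00]
-1 [ 4.05163672e-01  3.28426115e-01  1.73927053e+00 -4.44089210e-16
  1.07389601e+00 -1.31049498e+00]
-1 [ 3.26251748e-01  1.02756448e-01  2.02187647e+00 -4.44089210e-16
  1.01695973e+00 -1.46794672e+00]
-1 [ 9.87208342e-03  6.12888738e-02  2.06746914e+00 -4.44089210e-16
  1.01283464e+00 -1.78432639e+00]
```

Run:
```python
from h import *
p=sensors.read_state()["eef_pos"]; R0=sensors.read_state()["eef_rot"]
ctrl.move_l([p[0],p[1],310],vel=200)
ctrl.move_ptp([*G0,250],rot(T0)); st()
ctrl.move_l([*G0,120],vel=150); print(ctrl.move_l([*G0,80],vel=60,threshold=8)); st()
ctrl.gripper_to(54,20); st()
im,d=optics.grab_frame("side"); cv2.imwrite("pics/s1.png",im[230:480,180:500,::-1].repeat(2,0).repeat(2,1))
```

```text
t 3.83 p [463.8 291.9 250. ] F [-0.2 -0.3  0.1] w 85.28
False
t 5.67 p [463.5 292.6  80.1] F [ 0.8  0.2 -0.6] w 85.45
t 6.08 p [463.8 293.3  80.9] F [-0.8  3.9  3.6] w 54.41
```

View pics/s1.png

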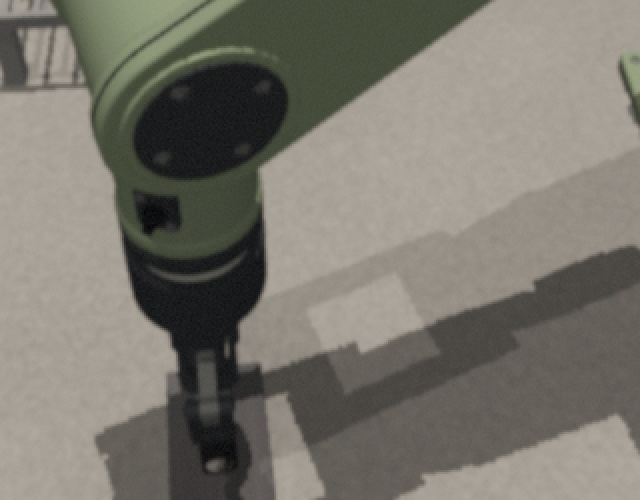

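The side view shows the fingers around strap and trigger, at about (205,400) in the 2x crop, with the reacher standing on its foot. Next I slide it to staging and check the jaws.

```bash
cat >> meas.py <<'E'
def reach(d,grip,th,n="top",deb=True):
    "pad tips/lateral from top depth in the assumed reacher frame"
    P=pts(n,d); z=P[...,2]; ax=np.array([np.sin(th),-np.cos(th)]); la=np.array([np.cos(th),np.sin(th)])
    a=(P[...,:2]-grip)@ax; l=(P[...,:2]-grip)@la
    for nm,lo,hi in(("shaft",60,140),("head",148,168)):
        m=(d>0)&(z>25)&(z<40)&(a>lo)&(a<hi)&(abs(l)<30); print(nm,m.sum(),np.polyfit(a[m],l[m],1).round(3) if m.sum()>20 else "", np.median(l[m]) if m.any() else "")
    m=(d>0)&(z>25)&(z<50)&(a>210)&(a<255)&(abs(l)<70)
    for s in(1,-1):
        k=m&(s*l>0)
        if k.any(): print("pad",k.sum(),l[k].mean().round(1),a[k].max().round(1),P[k].mean(0).round(0))
E
python3 - <<'E'
from meas import *; from h import *
g=C-385*c
ctrl.move_l([*g,80.3],rot=rot(TH),vel=70); s=st()
ctrl.hold(.2); s=st()
im,d=optics.grab_frame("top"); cv2.imwrite("pics/t2.png",im[80:380,100:500,::-1].repeat(2,0).repeat(2,1))
reach(d,s["eef_pos"][:2],TH)
im,d=optics.grab_frame("side"); print("side"); reach(d,s["eef_pos"][:2],TH,"side")
E
```

```text
t 7.97 p [373.7 217.1  81.3] F [4.1 3.4 6. ] w 54.22
t 8.18 p [373.8 217.1  81.3] F [4.4 3.3 7. ] w 54.17
shaft 314 [0.001 0.76 ] 0.7343271162960642
head 227 [-0.003  1.391] 0.507266970301504
pad 75 43.5 241.4 [466.   7.  38.]
pad 65 -41.7 240.7 [383. -12.  38.]
side
shaft 289 [0.026 3.771] 6.925827296899569
head 136 [ 0.021 13.601] 17.32874532086668
pad 113 45.9 242.8 [468.   9.  38.]
```

View pics/t2.png

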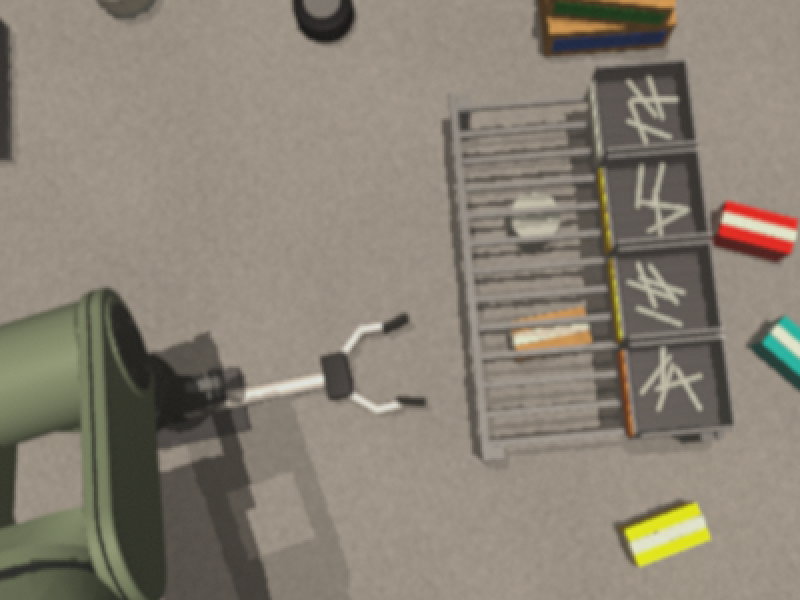

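The picture shows the jaws at (400,322)/(415,402), open, in line with the carton at (550,330), and the shaft fit agrees with the gripper to 1 mm. Now insert and squeeze.

Run:
```python
from meas import *; from h import *
g=C-255*c
print("hit",ctrl.move_l([*g,80.3],rot=rot(TH),vel=60,threshold=12)); s=st()
im,d=optics.grab_frame("top"); cv2.imwrite("pics/t3.png",im[120:320,300:500,::-1].repeat(3,0).repeat(3,1))
reach(d,s["eef_pos"][:2],TH)
```

```text
hit False
t 10.59 p [399.5  91.2  80.6] F [-1.8  8.6 11. ] w 54.07
shaft 304 [-0.002 -0.297] -0.511592028258407
head 223 [ 0.003 -0.902] -0.6142276705915708
pad 176 17.5 254.9 [ 468. -130.   42.]
pad 154 -13.2 254.8 [ 438. -139.   43.]
```

View pics/t3.png

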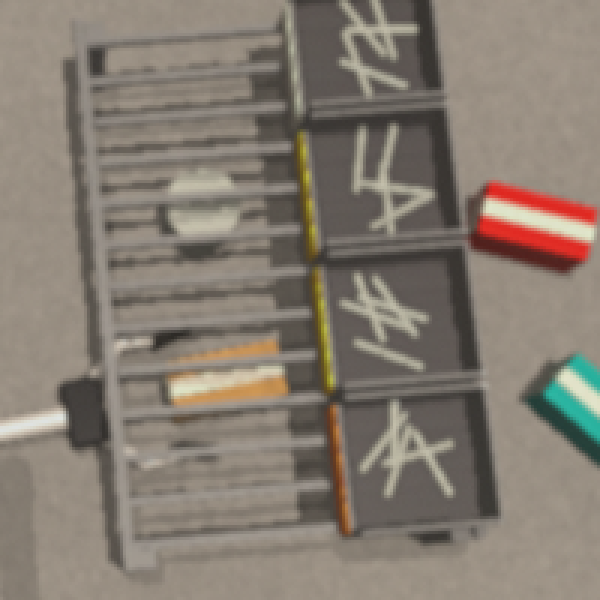

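The pads at (175,338) and (200,450) straddle the carton's near end (170,388), with the tin untouched at (203,203). Squeezing now.

Run:
```python
from meas import *; from h import *
ctrl.gripper_to(36,38); st(); ctrl.hold(.6); s=st()
im,d=optics.grab_frame("top"); cv2.imwrite("pics/t4.png",im[120:320,300:500,::-1].repeat(3,0).repeat(3,1))
print(carton("top",im[:,:,::-1].copy(),(345,225,58,40)))
```

```text
t 10.89 p [400.   93.3  82.4] F [-6.9 16.4 25.2] w 43.14
t 11.49 p [400.   93.3  82.4] F [-6.3 14.5 24.2] w 43.96
(((455.35198974609375, -161.42172241210938), (42.64087677001953, 81.52458953857422), 14.094029426574707), 310)
```

View pics/t4.png

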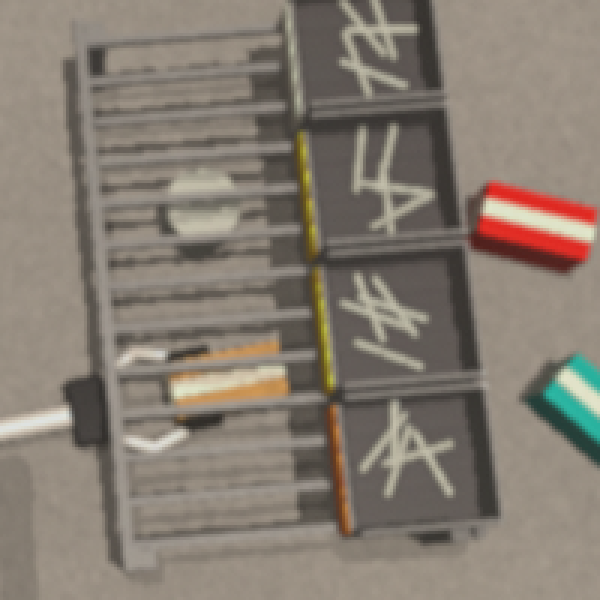

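Both pads (188,355)/(205,420) now bear on the carton, and the width stalled at 44 mm, as expected. The closing fingers press the reacher down with about 24 N. I'll relieve part of that, then draw out along the carton's axis.

Run:
```python
from meas import *; from h import *
g=C-255*c
ctrl.move_l([*g,81.8],rot=rot(TH),vel=10); st()
for k in(30,90,178):
    ctrl.move_l([*(g-k*c),81.8],rot=rot(TH),vel=50); s=st()
ctrl.hold(.4); s=st()
im,d=optics.grab_frame("top"); cv2.imwrite("pics/t5.png",im[80:380,100:500,::-1].repeat(2,0).repeat(2,1))
P=pts("top",d); m=(d>0)&(P[...,2]>41)&(P[...,2]<50)
hsv=cv2.cvtColor(im,cv2.COLOR_RGB2HSV); v,u=np.nonzero(cv2.inRange(hsv,(5,80,90),(24,255,255))[200:300,230:345]); 
p=onplane("top",np.c_[u+230,v+200],45)[:,:2]; r=cv2.minAreaRect(p.astype(np.float32)); print(r,"depth",(.1031*r[0][0]-119.6-r[0][1])*.995)
```

```text
t 11.84 p [399.8  91.6  82.6] F [-2.   9.6 12.7] w 43.21
t 12.59 p [394.7 117.2  82.7] F [ 2.6 -6.8 10.6] w 42.74
t 13.94 p [381.6 175.1  82.7] F [ 1.5 -9.2 11.8] w 42.65
t 15.85 p [362.3 260.3  82.7] F [ 2.2 -9.7 14.7] w 42.76
t 16.25 p [362.3 260.3  82.7] F [  2.3 -10.8  14.1] w 42.7
((418.97613525390625, 7.644733428955078), (44.43148422241211, 81.37288665771484), 12.164599418640137) depth -83.62805241485596
```

View pics/t5.png

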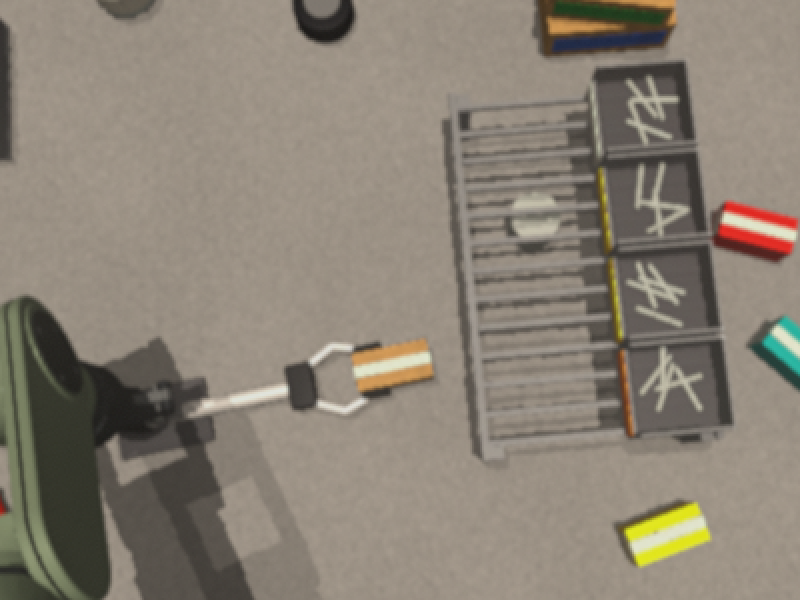

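The carton at (392,366) is in the jaws and wholly in front of the shelf, its centre about 84 mm out. The tin is still at (535,215). Now release and retreat.

Run:
```python
from meas import *; from h import *
for w in(50,58,85): ctrl.gripper_to(w,20); s=st()
p=s["eef_pos"]
ctrl.move_l([p[0],p[1],130],vel=50); ctrl.move_l([p[0],p[1],260],vel=150); st()
ctrl.set_joints(np.array(sensors.read_state()["q"])+[.9,0,0,0,0,0]); ctrl.hold(.5); st()
for n in("top","side"):
    im,d=optics.grab_frame(n); cv2.imwrite(f"pics/{n}6.png",im[80:380,60:460,::-1].repeat(2,0).repeat(2,1) if n=="top" else im[:,:,::-1])
    if n=="top":
        reach(d,p[:2],TH); P=pts(n,d); z=P[...,2]; hsv=cv2.cvtColor(im,cv2.COLOR_RGB2HSV)
        v,u=np.nonzero(cv2.inRange(hsv,(5,80,90),(24,255,255))[200:300,230:345]); q=onplane(n,np.c_[u+230,v+200],45)[:,:2]; r=cv2.minAreaRect(q.astype(np.float32)); print(r,"depth",(.1031*r[0][0]-119.6-r[0][1])*.995, "top z",np.median(z[v+200,u+230]))
        a=(P[...,:2]-p[:2])@c; l=(P[...,:2]-p[:2])@np.array([-c[1],c[0]])
        m=(d>0)&(z>60)&(z<125)&(abs(a)<60)&(abs(l)<25); print("bars",m.sum(),np.percentile(a[m],[1,99]),np.percentile(z[m],99))
    t=(pts(n,d)[...,2]>47)&(pts(n,d)[...,2]<56)&(d>0)&(abs(pts(n,d)[...,0]-573)<40)&(abs(pts(n,d)[...,1]+150)<50); print("tin",cv2.minEnclosingCircle(pts(n,d)[t][:,:2].astype(np.float32)))
```

```text
t 16.54 p [360.8 261.   81.4] F [ 2.2 -5.2  7.4] w 50.07
t 16.79 p [359.8 262.9  80.6] F [0.5 0.5 0. ] w 58.04
t 17.18 p [361.5 263.8  81.8] F [ 0.2 -0.8  0.3] w 85.37
t 19.32 p [360.8 263.5 258.8] F [ 0.5 -0.1 -0.7] w 84.9
t 21.27 p [ 18.1 446.4 258.8] F [-0.1  0.5  0.1] w 84.99
shaft 309 [ 1.00e-03 -2.64e+00] -2.725814090456963
head 227 [-0.09  11.517] -2.9537948246366277
pad 225 20.5 254.7 [433.  40.  42.]
pad 226 -21.2 254.8 [393.  30.  43.]
((417.9960632324219, 8.324493408203125), (43.616634368896484, 81.43093872070312), 12.264876365661621) depth -84.40495379249572 top z 44.41648953471124
bars 385 [-25.30604118  30.13125881] 110.48891215039525
tin ((581.0669555664062, -140.99891662597656), 27.075206756591797)
tin ((581.1756591796875, -143.27053833007812), 28.976417541503906)
```

View pics/side6.png

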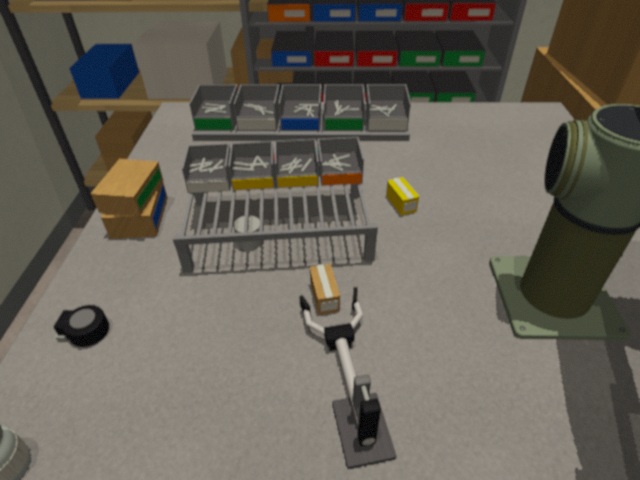

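The side view shows the carton flat at (325,288) in front of the shelf. The reacher stands on its foot at (362,430) with jaws open, the tin is in place at (248,230), and the arm is clear. Handing in.

```bash
python3 -c "
from plant import ctrl,sensors
ctrl.finish_job(); print(sensors.read_state()['t'])"
```

```text
the job is handed in; nothing more can be done
the job is handed in; nothing more can be done
```

I drew the carton out from under the shelf with the reacher, released it, and handed the job in. That was at about 21 s on the robot's clock, against the 48 s limit; no verdict is reported.

**What I did:** I slid the reacher on its foot, lightly squeezed, to line up with the carton. Then I ran the jaws about 25 mm over its near end, with its centre still about 87 mm under the shelf, and squeezed the trigger with the grip set to 38 N. I drew it back 178 mm, let go and moved the arm clear.

**Last checks:**
- **Carton:** flat on the counter (top at 44 mm) with its centre about 84 mm in front of the shelf edge, 24 mm beyond the required 60 mm.
- **Tin:** within about 3 mm of where it started in both camera views.
- **Reacher:** standing on its foot, with the strap and trigger measuring about 55 mm over both, against 56 mm when released. The jaws look open in the picture.
- **Arm:** clear of everything, with tool force about 0.

**What I could not check, or did not match:**
- **Jaw forces:** not measured directly; I inferred the hold from the finger opening stalling at 43–44 mm and the carton following the jaws.
- **Squeeze:** the closing fingers pressed the reacher down with about 24 N, so I raised the tool slightly before pulling.
- **Pad positions:** the final depth check of the jaw pads picked up the carton's sides instead, so it says nothing about the jaws.

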